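# Eject cured specimen blocks into the inspection dish

## Task

Two or three cured specimen blocks are still held in the channels of the ejector. Swing the ejector's gate lever up and back as far as it goes, press each loaded channel's spring slide so that its block comes out, lay all the blocks flat on the floor of the round steel dish beside it (side by side, not stacked), then lower the gate lever fully again. Leave every slide sprung back and the other things on the bench where they are.

Things in the scene. Friction and masses are not known exactly. Their poses are not given: they have to be found in the camera images.
- ejector: aluminium ejector, bolted down: base plate 8 mm thick (own x -110 to +100 mm, y +-100 mm) with a housing 36 mm high (x -25 to +30 mm, y +-95 mm) over three channels side by side at own y = +60 (slide0), 0 (slide1), -60 mm (slide2). Channels are 31 mm wide, floor 8 mm over the bench; a 14 mm slot in the roof shows if a block is inside. Origin at the underside's centre, z up
- landing (a point): middle of the bare landing, the front part of the base plate (top 8 mm over the bench, own x -25 to -104 mm, then a lip 6 mm high above it), onto which the three channel mouths open along the ejector's own -x; this point lies 60 mm toward -x of the ejector's origin, on the plate's top; same axes as the ejector
- lever (a joint): gate lever, rad: 0 = down, its gate bar shuts all three mouths; grows as it is raised, up and back over the housing, to its stop at 2.1. Turns about a level axis along the ejector's own y through lever_pivot. Friction hinge (0.25 N m, about 4 N at the grip): stays where it is left. Fully raised, the gate bar stands up to 86 mm and the grip 105 mm over the bench
- lever_grip (a point): middle of the lever's black grip rod, 12 mm thick, 38 mm long (about 30 mm free) along the ejector's own y, at the +y end of the ejector, beyond the base plate's edge. 65 mm from the pivot; with the lever down it is 65 mm toward own -x and 5 mm above the pivot (47 mm over the bench). Its axes turn with the lever.
- lever_pivot (a point): point on the lever's turning axis, level with the middle of the grip rod (own y = +122 mm), 42 mm over the bench; fixed to the ejector, same axes
- slide0 (a joint): spring slide of the channel at own y = 60 mm, m: 0 = home, grows as its tab is pushed along the ejector's own -x, stop at 0.060 (fully pressed), which leaves the block wholly outside on the landing, its centre about 56 mm toward -x of the ejector's origin. Spring about 2 N at home, 6.5 N fully pressed; springs back when let go
- slide1 (a joint): spring slide of the channel at own y = 0 mm, m: 0 = home, grows as its tab is pushed along the ejector's own -x, stop at 0.060 (fully pressed), which leaves the block wholly outside on the landing, its centre about 56 mm toward -x of the ejector's origin. Spring about 2 N at home, 6.5 N fully pressed; springs back when let go
- slide2 (a joint): spring slide of the channel at own y = -60 mm, m: 0 = home, grows as its tab is pushed along the ejector's own -x, stop at 0.060 (fully pressed), which leaves the block wholly outside on the landing, its centre about 56 mm toward -x of the ejector's origin. Spring about 2 N at home, 6.5 N fully pressed; springs back when let go
- slide0_tab (a point): top centre of slide0's upright black push tab behind the housing: 10 mm along x, 18 mm wide along y, 52 mm tall, its top 66 mm over the bench; at home 112 mm toward own +x of the ejector's origin; push it on its +x face
- slide1_tab (a point): top centre of slide1's upright black push tab behind the housing: 10 mm along x, 18 mm wide along y, 52 mm tall, its top 66 mm over the bench; at home 112 mm toward own +x of the ejector's origin; push it on its +x face
- slide2_tab (a point): top centre of slide2's upright black push tab behind the housing: 10 mm along x, 18 mm wide along y, 52 mm tall, its top 66 mm over the bench; at home 112 mm toward own +x of the ejector's origin; push it on its +x face
- block0: cured specimen block, black resin with a steel inlay, 40 x 28 x 20 mm (own x, y, z), 25 to 50 g, at the start (if present) in the channel of slide0, its 40 mm length along the channel; origin at its centre, 10 mm above its underside. Either broad face may be up in the dish; the way it points there does not matter
- block1: cured specimen block, black resin with a steel inlay, 40 x 28 x 20 mm (own x, y, z), 25 to 50 g, at the start (if present) in the channel of slide1, its 40 mm length along the channel; origin at its centre, 10 mm above its underside. Either broad face may be up in the dish; the way it points there does not matter
- block2: cured specimen block, black resin with a steel inlay, 40 x 28 x 20 mm (own x, y, z), 25 to 50 g, at the start (if present) in the channel of slide2, its 40 mm length along the channel; origin at its centre, 10 mm above its underside. Either broad face may be up in the dish; the way it points there does not matter
- dish: loose round steel dish, 170 mm outside diameter, 30 mm high, wall and floor 3 mm; origin at the centre of its underside
- jar: bystander, not part of the job: closed white-capped sample jar, 40 mm wide, 45 mm high; origin at its underside's centre
- loupe: bystander, not part of the job: hand magnifier lying flat, black ring 48 mm wide and 12 mm high with a short handle; origin at its underside's centre
- vial: bystander, not part of the job: amber glass vial, 32 mm wide, 60 mm high; origin at its underside's centre
- weight: bystander, not part of the job: brass calibration weight with a knob, 32 mm wide, 46 mm high; origin at its underside's centre
Things that resemble listed ones, but are neither listed nor needed, are in the scene too. What is meant by the dish is not orange, and is the smaller of those in its own colour.

How it is judged:
By the outcome, as a careful person would: the job done as asked, in the order asked, and still so for the second after the job is handed in, with the robot touching nothing.
Of block0, block1, block2 only 2 to 3 are there at a start; the rules pass over those that are not, and their reading is None.
At some moment in a run one of dish may be knocked a few centimetres aside while the robot is not near it.
Once in a run the grip may slacken for a moment while it holds something.
It also fails if it takes over 210 s, if anything falls off the work surface, if the arm or the gripper's body presses on something with over 40 N, if the wrist force passes 120 N, or if a joint passes its speed limit or range.

## Robot

A 6-joint arm with a two-finger parallel gripper is mounted at the origin on the work surface. World frame = base frame: x ahead of the robot, y to its left, z up, the work surface at z = 0. Lengths are in mm, angles in rad, forces in N, time in s.
With the tool pointing down it reaches from about 325 to 850 mm from the base axis. Payload 15.5 kg.
Tool frame: the origin (TCP) lies between the finger pads; the fingertips stand 25 mm ahead of it and the grasp point (between the pads) lies 6 mm ahead of it; z points along the fingers, y is the line along which they close (so a half turn about z gives the same grasp; the last joint's range is limited). The gripper opens to 91 mm and grips with 3 to 60 N. Pads are 32 mm wide; open, the fingers measure 118 mm over their backs; the gripper's body (76 mm by 178 mm) begins 60 mm behind the grasp point.
Start: joints at [-1.228, 0.494, 1.345, -0, 1.302, -0.096], TCP at [264.969, -566.055, 238.915] pointing down, gripper open.
Joint ranges: [-2.91, 2.91], [-0.82, 2.16], [0.22, 2.67], [-1.22, 4.37], [0.12, 2.79], [-3.08, 3.08]. Speed limits (rad/s): [1.89, 1.89, 2.57, 3.01, 3.01, 3.01].

## Interface

Orientations are given as a unit quaternion [w, x, y, z].
In Python, from rig import env gives the robot as it stands.
- The arm moves only by the tool carry_out, never from a script. Its argument "series" is one flat list of numbers, 6 for each row, row after row: the shift along the world's x, y, z scaled (see below), then the turn, a rotation vector about the world's x, y, z scaled (see below). A call has 1 to 8 rows; each row is the pose to reach, as a shift and turn from the pose commanded when the call began; what a row does not reach only later rows make up. The controller multiplies each number of a shift by 0.2 m and each number of a turn by 120 degrees. A row lasts 1/8 s, in which the tool goes at most 62.5 mm and 10.7 degrees, less where a joint would pass 70% of its speed; a pose out of reach is approached as far as the arm can. A call with a number of a shift or a turn outside -1 to 1 is refused whole. A call with a gripper value outside its range is refused whole. "claw" is the opening, from -1 (shut) to 1 (fully open), set as the call begins (left out, the last holds). The fingers move at their own pace and stop on an object; "newtons" is the grip in N (left out, the last holds). Time passes only in rows, so rows that repeat a pose let the fingers close. It gives the time, the measured TCP pose, the force, the opening and the grip force at its end, in the units of the state.
- env.state(): the state, without advancing time (a new reading comes with each control period).
- env.snapshot(name): name is "side" or "top"; returns a dict with "image" (480x640x3 uint8, blue, green, red), "fx", "fy", "cx", "cy" (pixels), "pose" (4x4, takes a point from camera to world coordinates). Camera axes: x right, y down, z forward; pixel columns grow to the right and rows downward; lengths in mm; the calibration is good to about 2 mm. A picture is of the moment at which its call begins. There is no depth.
- env.close_job(): hands the job in; it is judged then, once.
Trained networks look in the newest picture that a camera, given by its name, has taken for a name from the list of things; names that differ only in an ending like _2 or _b are one class to them, and where a whole thing is asked for, a point or a joint stands for the part that bears it (a point fixed in the world has none). Each returns a list of dicts, best first, with "confidence" (0 to 1); they miss things now and then, are a little off and sometimes report something else, mostly with a low value. They report only what shows in the picture. A call takes as long as a camera call. They do not tell look-alikes from the thing itself.
- env.masks_of(label, camera): "region" (480x640 bool, what is visible of it).
- env.spot_point(label, camera): "position" ([x, y, z] in mm, in the coordinates of the camera as it stood for that picture, good to about 4 mm: a listed point, or the origin of a listed thing).
The state is a dict: "clock": time; "joint_pos": joint angles; "joint_vel": joint speeds; "tau": joint torques, N m; "position": TCP position; "tool_rot": TCP orientation; "ft_force": force on the tool from outside, world axes, zero at the start; "moment": the same for the moment, N m; "finger_gap": opening from 0.0 (shut) to 1.0 (fully open); "grip_force": force on a finger pad.
Only numpy, scipy, OpenCV 4.12 (cv2) and the standard library are available. Lean on these libraries where they do the work, as an engineer would, in place of code of your own. Each camera call takes 0.05 s, during which the arm holds its last target. There are 200 camera calls.

## Working session

There is one attempt and no reset: what is moved stays moved. The work goes in short steps, Python scripts to look and compute and a tool call to move; the robot and the scene stay as the last step left them, time stands still between calls to the robot, and variables do not carry over. Pictures are saved under pics/ and viewed, at most 14 in all, crops included, and the job is handed in when it is done.

Besides the shell and the picture viewer there is one more tool, called after "Request:" in YAML: its name, and indented under it one key for each argument. carry_out: Moves the arm, as the interface text tells. Shifts and turns lie within -1 to 1; 1 stands for 0.2 m of shift or 120 degrees of turn. Its arguments: {"type":"object","properties":{"series":{"type":"array","items":{"type":"number"}},"claw":{"type":"number"},"newtons":{"type":"number"}},"required":["series"]}

```bash
ls; mkdir -p pics; cat > h.py <<'E'
from rig import env
import numpy as np, cv2
def snap(c,name=None):
    s=env.snapshot(c)
    if name: cv2.imwrite(f'pics/{name}.png',s['image'])
    return s
def w(s,p): return (s['pose']@np.r_[p,1])[:3]
def px(s,P):
    q=np.linalg.inv(s['pose'])@np.r_[P,1]; return np.array([s['fx']*q[0]/q[2]+s['cx'],s['fy']*q[1]/q[2]+s['cy']])
def ray(s,u,v,z):
    d=s['pose'][:3,:3]@np.array([(u-s['cx'])/s['fx'],(v-s['cy'])/s['fy'],1]);o=s['pose'][:3,3]
    return o+d*(z-o[2])/d[2]
E
python3 - <<'E'
from h import *
np.set_printoptions(precision=1,suppress=True)
for c in ['top','side']:
    s=snap(c,c+'0'); print(c,s['pose'][:3],s['fx'])
    for l in ['ejector','landing','lever_grip','lever_pivot','slide0_tab','slide1_tab','slide2_tab','block0','block1','block2','dish','jar','loupe','vial','weight']:
        for d in env.spot_point(l,c)[:3]:
            P=w(s,d['position']);print(l,round(d['confidence'],2),P,px(s,P))
print(env.state())
E
```

```text
pics
top [[  -0.    -1.     0.1  312.5]
 [  -1.     0.     0.  -105.8]
 [  -0.    -0.1   -1.  1238.1]] 461.7391515452137
ejector 0.66 [504.7 159.3   1.3] [219.5 228.3]
landing 0.65 [440.1 145.5   7.2] [223.7 251.7]
lever_grip 0.75 [409.1 267.8  47.1] [173.3 262.5]
lever_pivot 0.78 [474.5 279.8  42.1] [170.1 237.7]
lever_pivot 0.16 [485.5 216.2  20.9] [196.5 234.5]
slide0_tab 0.79 [598.5 242.5  63.2] [183.3 189.5]
slide1_tab 0.79 [612.3 187.2  68.9] [204.  183.5]
slide1_tab 0.26 [597.  245.2  63.7] [182.2 190. ]
slide2_tab 0.63 [621.  130.3  64. ] [226.3 180.5]
slide2_tab 0.46 [514.5 101.3  20.2] [239.7 223.4]
block0 0.63 [485.8 218.5  17.1] [196.  234.6]
block0 0.52 [512.6 103.   18.2] [239.2 224.2]
block0 0.49 [504.5 162.2  16.5] [217.2 227.5]
block1 0.63 [485.8 218.5  17.1] [196.  234.6]
block1 0.52 [512.6 103.   18.2] [239.2 224.2]
block1 0.49 [504.5 162.2  16.5] [217.2 227.5]
block2 0.63 [485.8 218.5  17.1] [196.  234.6]
block2 0.52 [512.6 103.   18.2] [239.2 224.2]
block2 0.49 [504.5 162.2  16.5] [217.2 227.5]
dish 0.68 [ 450.2 -639.5    3.2] [516.6 245.4]
dish 0.63 [ 506.  -172
[... 1108 characters left out ...]
 -633.1    2.5] [186.  362.7]
dish 0.68 [ 503.2 -174.7    0.7] [306.2 270.8]
jar 0.64 [735.  -14.7  -0.1] [400.6 269.3]
loupe 0.74 [381.4  14.6   3.9] [308.3 226.6]
vial 0.48 [ 600.9 -427.1    3.8] [282.  334.5]
vial 0.19 [414.2 269.4  50.5] [356.7 183.9]
weight 0.64 [612.3 425.9   2.2] [426.  192.1]
{'clock': 1.6, 'joint_pos': array([-1.2,  0.5,  1.3,  0. ,  1.3, -0.1]), 'joint_vel': array([-0.,  0.,  0., -0., -0.,  0.]), 'tau': array([ -0. , -87.9, -38.2,   0.1,   0. ,  -0. ]), 'position': array([ 265. , -566. ,  238.9]), 'tool_rot': array([-0. ,  1. ,  0.2,  0. ]), 'ft_force': array([ 0.2, -0.3,  0.4]), 'moment': array([ 0.,  0., -0.]), 'grip_force': 0.0, 'finger_gap': 1.0047313647523082}
```

View pics/top0.png

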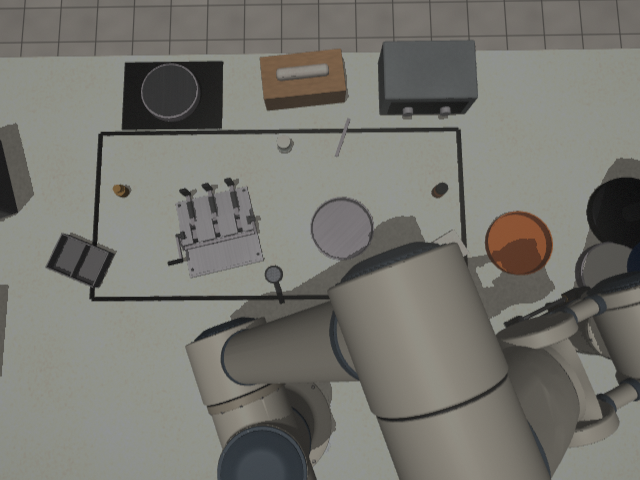

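```bash
python3 - <<'E'
from h import *
a=cv2.imread('pics/top0.png')[150:300,130:380];b=cv2.imread('pics/side0.png')[130:310,180:460]
a=cv2.resize(a,(500,300),interpolation=2);b=cv2.resize(b,(467,300),interpolation=2)
cv2.imwrite('pics/c0.png',np.vstack([a,cv2.copyMakeBorder(b,0,0,0,33,0)]))
E
```

```text
(no output)
```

View pics/c0.png

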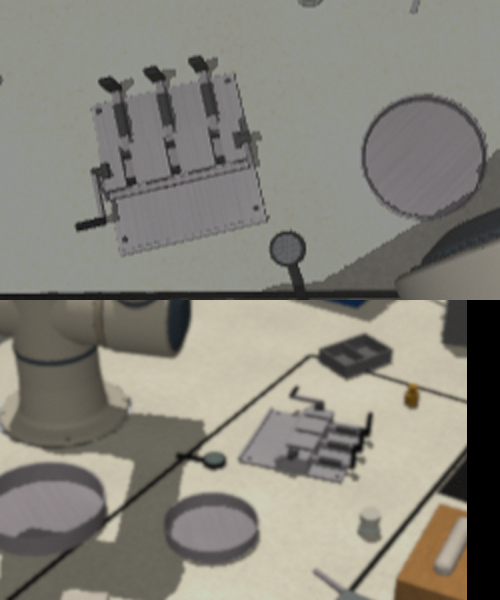

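The dish candidates are:
- Grey, top px (342,228), about 166 mm across.
- Orange, top px (519,243).
- A larger grey one, side px (206,259), top px about (605,268).
- The pan, top px (170,92).

I choose the grey one at (342,228). Next I'll fit the ejector pose and zoom in on the slots.

```bash
cat > fit.py <<'E'
from h import *
from scipy.optimize import least_squares
L={'landing':(-60,0,8),'slide0_tab':(112,60,66),'slide1_tab':(112,0,66),'slide2_tab':(112,-60,66),'lever_pivot':(0,122,42),'lever_grip':(-65,122,47)}
def tr(p,q): c,s=np.cos(p[2]),np.sin(p[2]); return np.array([p[0]+c*q[0]-s*q[1],p[1]+s*q[0]+c*q[1],q[2]])
if __name__=='__main__':
    obs=[];crops=[]
    for k in range(3):
        for c in ['top','side']:
            s=snap(c,c+'1')
            for l in L:
                for d in env.spot_point(l,c)[:1]:
                    if d['confidence']>.4: obs.append((l,w(s,d['position'])))
    def res(p):
        r=[]
        for l,P in obs:
            q=np.array(L[l],float)
            if 'lever' in l:q[0]+=p[3]
            r.append((tr(p,q)-P)[:2])
        return np.ravel(r)
    f=least_squares(res,[504,161,.2,0],loss='soft_l1',f_scale=3)
    print(f.x,np.abs(f.fun).mean())
    r=res(f.x).reshape(-1,2)
    for l in L: print(l,np.mean([x for x,o in zip(r,obs) if o[0]==l],0))
    np.save('ej.npy',f.x)
    a=cv2.imread('pics/top1.png')[170:285,160:270];b=cv2.imread('pics/side1.png')[170:250,325:425]
    cv2.imwrite('pics/c1.png',np.vstack([cv2.resize(a,(400,418),interpolation=2)[:300],cv2.resize(b,(400,300),interpolation=2)]))
    R=env.state()['tool_rot'];from scipy.spatial.transform import Rotation as Ro
    print(Ro.from_quat(np.r_[R[1:],R[0]]).as_matrix().round(3))
E
python3 fit.py
```

```text
[5.01561600e+02 1.62579028e+02 2.22899009e-01 6.27140586e-02] 16.215899078452694
landing [-0.24611743  0.38677109]
slide0_tab [ 51.5898249  108.62725421]
slide1_tab [-1.51978863 -0.10886191]
slide2_tab [ 1.09450339 -0.9703994 ]
lever_pivot [0.19884942 0.0886949 ]
lever_grip [-0.28676583 -0.40724013]
[[ 0.906  0.424  0.   ]
 [ 0.424 -0.906 -0.   ]
 [-0.     0.    -1.   ]]
```

View pics/c1.png

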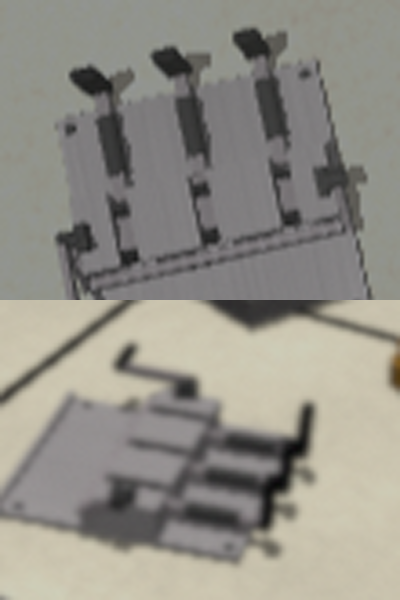

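All three slots show a dark/steel/dark pattern (crop around (120,220), (205,210) and (288,190)), so all three channels are loaded. The ejector fits at (501.6, 162.6) with a yaw of 12.8°. Now I'll move to the lever.

Request:
carry_out:
  series: [0.9, 0.95, 0, 0, 0, 0.13, 0.9, 0.95, 0, 0, 0, 0.13, 0.9, 0.95, 0, 0, 0, 0.13, 0.9, 0.95, 0, 0, 0, 0.13, 0.9, 0.95, 0, 0, 0, 0.13, 0.9, 0.95, 0, 0, 0, 0.13]
  claw: 0.2
  newtons: 25

```text
clock: 4.45
position: [445.2, -375.8, 239.0]
tool_rot: [0.0, 0.937, 0.348, -0.0]
ft_force: [-0.4, -0.7, 0.2]
finger_gap: 0.6
grip_force: 0.0
```

Request:
carry_out:
  series: [0.25, 0.95, 0, 0, 0, 0.13, 0.25, 0.95, 0, 0, 0, 0.13, 0.25, 0.95, 0, 0, 0, 0.13, 0.25, 0.95, 0, 0, 0, 0.13, 0.25, 0.95, 0, 0, 0, 0.13]

```text
clock: 5.08
position: [494.8, -187.0, 239.0]
tool_rot: [0.0, 0.882, 0.472, -0.0]
ft_force: [0.5, 0.6, -0.0]
finger_gap: 0.601
grip_force: 0.0
```

Request:
carry_out:
  series: [0, 0.95, 0, 0, 0, 0.13, 0, 0.95, 0, 0, 0, 0.13, 0, 0.95, 0, 0, 0, 0.13, 0, 0.95, 0, 0, 0, 0.13, 0, 0.95, 0, 0, 0, 0.13]

```text
clock: 5.7
position: [495.4, 2.4, 238.9]
tool_rot: [0.0, 0.81, 0.587, -0.0]
ft_force: [0.5, -0.2, 0.3]
finger_gap: 0.604
grip_force: 0.0
```

Request:
carry_out:
  series: [-0.225, 0.8, 0, 0, 0, 0.13, -0.225, 0.8, 0, 0, 0, 0.13, -0.225, 0.8, 0, 0, 0, 0.13, -0.225, 0.8, 0, 0, 0, 0.13, -0.225, 0.8, 0, 0, 0, 0.13]

```text
clock: 6.32
position: [450.8, 162.3, 238.9]
tool_rot: [0.0, 0.723, 0.691, -0.0]
ft_force: [0.6, 0.3, -1.4]
finger_gap: 0.601
grip_force: 0.0
```

Request:
carry_out:
  series: [-0.2, 0.54, 0, 0, 0, 0.1275, -0.2, 0.54, 0, 0, 0, 0.1275, -0.2, 0.54, -0.1, 0, 0, 0.1275, -0.2, 0.54, -0.4, 0, 0, 0.1275, -0.2, 0.54, -0.5, 0, 0, 0.1275, -0.2, 0.54, -0.5, 0, 0, 0.1275]

```text
clock: 7.08
position: [410.3, 270.1, 137.8]
tool_rot: [-0.001, 0.625, 0.781, -0.001]
ft_force: [-0.6, 0.5, 0.5]
finger_gap: 0.602
grip_force: 0.0
```

```bash
python3 - <<'E'
from h import *
np.set_printoptions(precision=1,suppress=True)
for c in ['top','side']:
    s=snap(c,c+'2')
    for l in ['lever_grip','lever_pivot']:
        for d in env.spot_point(l,c)[:1]: print(c,l,d['confidence'],w(s,d['position']))
p=env.state();print(p['position'],p['tool_rot'])
b=cv2.imread('pics/side2.png')[120:270,260:460]
a=cv2.imread('pics/top2.png')[170:320,100:300]
cv2.imwrite('pics/c2.png',np.hstack([cv2.resize(a,(400,300),interpolation=2),cv2.resize(b,(400,300),interpolation=2)]))
E
```

```text
top lever_grip 0.58 [409.  267.4  46.7]
top lever_pivot 0.9 [473.1 281.6  41.9]
side lever_grip 0.55 [415.2 266.2  49.6]
side lever_pivot 0.78 [477.6 283.   44.7]
[410.7 272.  139.9] [0.  0.6 0.8 0. ]
```

View pics/c2.png

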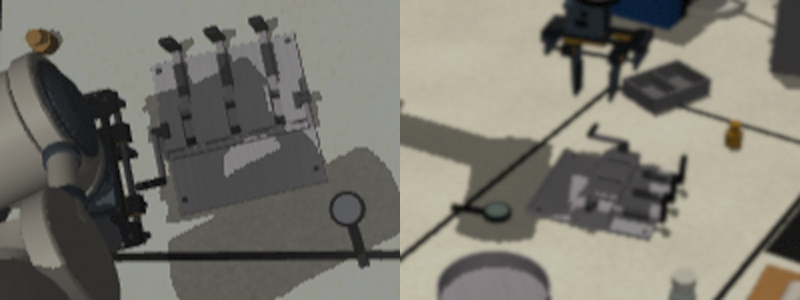

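The gripper stands above the lever grip, with its jaws along the ejector's x. Next I descend and close.

Request:
carry_out:
  series: [0, 0, -0.2, 0, 0, 0, 0, 0, -0.35, 0, 0, 0, 0, 0, -0.43, 0, 0, 0, 0, 0, -0.43, 0, 0, 0]

```text
clock: 7.88
position: [409.8, 271.9, 52.6]
tool_rot: [-0.0, 0.624, 0.781, -0.0]
ft_force: [0.6, 0.3, 0.9]
finger_gap: 0.603
grip_force: 0.0
```

Request:
carry_out:
  series: [0, 0, 0, 0, 0, 0, 0, 0, 0, 0, 0, 0, 0, 0, 0, 0, 0, 0, 0, 0, 0, 0, 0, 0, 0, 0, 0, 0, 0, 0, 0, 0, 0, 0, 0, 0]
  claw: -1
  newtons: 25

```text
clock: 8.62
position: [411.3, 272.3, 53.2]
tool_rot: [0.001, 0.624, 0.781, 0.001]
ft_force: [6.2, -0.9, -1.3]
finger_gap: 0.125
grip_force: 25.0
```

Request:
carry_out:
  series: [0.009, 0.002, 0.056, 0, 0, 0, 0.028, 0.006, 0.11, 0, 0, 0, 0.055, 0.0125, 0.16, 0, 0, 0, 0.09, 0.02, 0.2035, 0, 0, 0, 0.133, 0.03, 0.24, 0, 0, 0, 0.18, 0.041, 0.27, 0, 0, 0, 0.18, 0.041, 0.27, 0, 0, 0]

```text
clock: 9.5
position: [445.6, 280.0, 107.3]
tool_rot: [-0.0, 0.624, 0.781, -0.0]
ft_force: [-12.5, -2.5, 9.8]
finger_gap: 0.183
grip_force: 5.7
```

Request:
carry_out:
  series: [0, 0, 0, 0, 0, 0, 0, 0, 0, 0, 0, 0, 0, 0, 0, 0, 0, 0]

```text
clock: 9.88
position: [444.7, 279.7, 106.9]
tool_rot: [-0.001, 0.624, 0.781, -0.001]
ft_force: [-8.4, -1.2, 8.6]
finger_gap: 0.123
grip_force: 25.0
```

```bash
python3 - <<'E'
from h import *
np.set_printoptions(precision=1,suppress=True)
s=snap('side','side3')
for d in env.spot_point('lever_grip','side')[:2]: print(d['confidence'],w(s,d['position']))
a=s['image'][120:270,260:460]
cv2.imwrite('pics/c3.png',cv2.resize(a,(600,450),interpolation=2))
E
```

```text
0.88 [446.1 276.4  99.9]
```

View pics/c3.png

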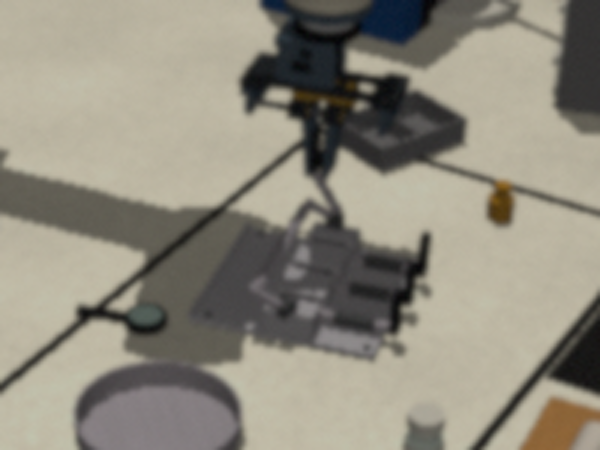

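The brief slackening has passed and the lever is still gripped, at about 1.05 rad. I'll carry on along the arc.

Request:
carry_out:
  series: [0.053, 0.012, 0.02, 0, 0, 0, 0.107, 0.024, 0.03, 0, 0, 0, 0.162, 0.037, 0.029, 0, 0, 0, 0.217, 0.049, 0.02, 0, 0, 0, 0.269, 0.061, 0, 0, 0, 0, 0.318, 0.072, -0.027, 0, 0, 0, 0.335, 0.076, -0.037, 0, 0, 0, 0.335, 0.076, -0.037, 0, 0, 0]

```text
clock: 10.98
position: [511.3, 294.7, 99.6]
tool_rot: [-0.001, 0.624, 0.781, -0.001]
ft_force: [-11.1, -4.0, 11.1]
finger_gap: 0.124
grip_force: 25.0
```

Request:
carry_out:
  series: [0.02, 0.0045, -0.015, 0, 0, 0, 0.02, 0.0045, -0.015, 0, 0, 0, 0, 0, 0, 0, 0, 0]

```text
clock: 11.35
position: [509.8, 294.1, 98.4]
tool_rot: [-0.001, 0.624, 0.782, -0.003]
ft_force: [-5.0, -1.8, -18.9]
finger_gap: 0.121
grip_force: 25.0
```

Request:
carry_out:
  series: [0, 0, 0, 0, 0, 0, 0, 0, 0, 0, 0, 0, 0, 0, 0, 0, 0, 0, 0, 0, 0, 0, 0, 0]
  claw: 0.2

```text
clock: 11.85
position: [513.2, 295.4, 99.6]
tool_rot: [0.0, 0.624, 0.781, 0.0]
ft_force: [-0.0, -0.2, 0.6]
finger_gap: 0.531
grip_force: 0.0
```

Request:
carry_out:
  series: [0, 0, 0.2, 0, 0, 0, 0, 0, 0.4, 0, 0, 0, 0, 0, 0.5, 0, 0, 0, 0, 0, 0.5, 0, 0, 0]

```text
clock: 12.35
position: [513.8, 295.7, 201.0]
tool_rot: [0.001, 0.624, 0.781, 0.001]
ft_force: [-0.3, 0.5, 0.3]
finger_gap: 0.599
grip_force: 0.0
```

```bash
python3 - <<'E'
from h import *
np.set_printoptions(precision=1,suppress=True)
from fit import tr
p=np.load('ej.npy')
for th in (2.1,1.9): 
    f=.0768+th; print(th,tr(p,(-65.2*np.cos(f),122,42+65.2*np.sin(f))))
s=snap('side','side4')
for d in env.spot_point('lever_grip','side')[:2]: print(d['confidence'],w(s,d['position']))
print(px(s,tr(p,(37.1,122,95.6))),env.state()['position'])
a=s['image'][120:270,260:460]
cv2.imwrite('pics/c4.png',cv2.resize(a,(600,450),interpolation=2))
E
```

```text
2.1 [510.8 289.8  95.6]
1.9 [499.7 287.3 101.9]
0.58 [509.8 291.2  99.6]
[384.5 177.8] [512.7 295.2 198.9]
```

View pics/c4.png

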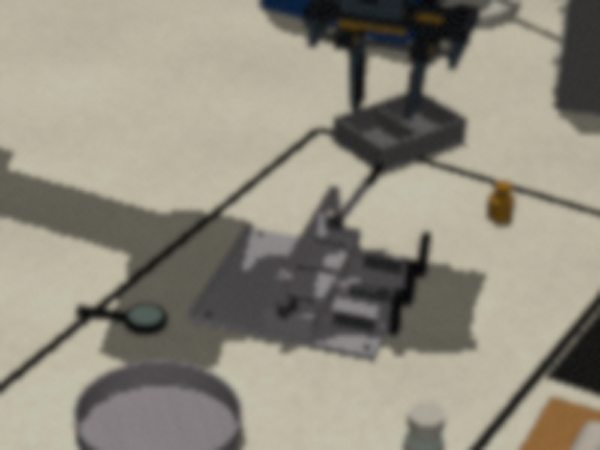

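The lever is at its stop: grip seen at (510,291,100), predicted (511,290,96) for 2.1 rad. Next is slide0.

Request:
carry_out:
  series: [0.2, -0.06, 0, 0, 0, -0.09, 0.4, -0.13, 0, 0, 0, -0.18, 0.61, -0.205, 0, 0, 0, -0.27, 0.61, -0.205, 0, 0, 0, -0.36, 0.61, -0.205, 0, 0, 0, -0.45, 0.61, -0.205, 0, 0, 0, -0.54, 0.61, -0.205, 0, 0, 0, -0.63, 0.61, -0.205, 0, 0, 0, -0.7, 0.61, -0.205, 0, 0, 0, -0.75]
  claw: -1

```text
validation failed for argument at $.se...
```

Request:
carry_out:
  series: [0.61, -0.205, 0, 0, 0, -0.375, 0.61, -0.205, 0, 0, 0, -0.375, 0.61, -0.205, 0, 0, 0, -0.375, 0.61, -0.205, 0, 0, 0, -0.375, 0.61, -0.205, 0, 0, 0, -0.375, 0.61, -0.205, 0, 0, 0, -0.375]
  claw: -1

```text
clock: 13.2
position: [634.6, 254.3, 198.8]
tool_rot: [-0.0, 0.875, 0.485, -0.001]
ft_force: [0.8, -0.1, 0.2]
finger_gap: 0.01
grip_force: 0.0
```

Request:
carry_out:
  series: [0, 0, -0.2, 0, 0, -0.09, 0, 0, -0.4, 0, 0, -0.18, 0, 0, -0.645, 0, 0, -0.27, 0, 0, -0.645, 0, 0, -0.375, 0, 0, -0.645, 0, 0, -0.375, 0, 0, -0.645, 0, 0, -0.375]

```text
clock: 13.95
position: [635.3, 254.6, 71.1]
tool_rot: [-0.0, 0.994, 0.114, 0.001]
ft_force: [-0.2, -0.1, 0.5]
finger_gap: 0.007
grip_force: 0.0
```

Request:
carry_out:
  series: [-0.08, -0.018, 0, 0, 0, 0, -0.14, -0.032, 0, 0, 0, 0, -0.2, -0.045, 0, 0, 0, 0, -0.25, -0.057, 0, 0, 0, 0, -0.3, -0.068, 0, 0, 0, 0, -0.34, -0.077, 0, 0, 0, 0, -0.366, -0.083, 0, 0, 0, 0, -0.366, -0.083, 0, 0, 0, 0]

```text
clock: 14.95
position: [562.5, 237.8, 71.2]
tool_rot: [-0.0, 0.994, 0.112, 0.001]
ft_force: [6.6, -0.1, 3.3]
finger_gap: 0.007
grip_force: 3.1
```

Request:
carry_out:
  series: [-0.01, -0.0023, 0, 0, 0, 0, -0.01, -0.0023, 0, 0, 0, 0, -0.01, -0.0023, 0, 0, 0, 0]

```text
clock: 15.32
position: [562.1, 237.8, 71.4]
tool_rot: [-0.0, 0.994, 0.112, 0.003]
ft_force: [13.8, 1.0, -0.2]
finger_gap: 0.003
grip_force: 6.6
```

Request:
carry_out:
  series: [0.1, 0.0225, 0, 0, 0, 0, 0.2, 0.045, 0, 0, 0, 0, 0.3, 0.068, 0, 0, 0, 0, 0.376, 0.085, 0, 0, 0, 0, 0.41, -0.06, 0, 0, 0, 0, 0.442, -0.208, 0, 0, 0, 0, 0.442, -0.208, 0, 0, 0, 0]

```text
clock: 16.2
position: [647.8, 193.8, 70.3]
tool_rot: [0.0, 0.994, 0.111, -0.001]
ft_force: [0.1, -0.0, -0.7]
finger_gap: 0.003
grip_force: 0.0
```

Request:
carry_out:
  series: [-0.08, -0.018, 0, 0, 0, 0, -0.14, -0.032, 0, 0, 0, 0, -0.2, -0.045, 0, 0, 0, 0, -0.25, -0.057, 0, 0, 0, 0, -0.3, -0.068, 0, 0, 0, 0, -0.34, -0.077, 0, 0, 0, 0, -0.366, -0.083, 0, 0, 0, 0, -0.366, -0.083, 0, 0, 0, 0]

```text
clock: 17.2
position: [575.6, 179.5, 70.9]
tool_rot: [-0.0, 0.994, 0.111, 0.001]
ft_force: [7.5, 2.5, -3.3]
finger_gap: 0.003
grip_force: 3.7
```

Request:
carry_out:
  series: [-0.01, -0.0023, 0, 0, 0, 0, -0.01, -0.0023, 0, 0, 0, 0, -0.01, -0.0023, 0, 0, 0, 0]

```text
clock: 17.58
position: [575.4, 179.4, 71.2]
tool_rot: [-0.0, 0.994, 0.111, 0.003]
ft_force: [14.8, 4.2, -8.0]
finger_gap: 0.005
grip_force: 7.8
```

Request:
carry_out:
  series: [0.1, 0.0225, 0, 0, 0, 0, 0.2, 0.045, 0, 0, 0, 0, 0.3, 0.068, 0, 0, 0, 0, 0.376, 0.085, 0, 0, 0, 0, 0.41, -0.06, 0, 0, 0, 0, 0.442, -0.208, 0, 0, 0, 0, 0.442, -0.208, 0, 0, 0, 0]

```text
clock: 18.45
position: [660.9, 135.3, 70.4]
tool_rot: [0.0, 0.994, 0.11, -0.001]
ft_force: [-0.1, 0.7, 0.4]
finger_gap: 0.003
grip_force: 0.0
```

Request:
carry_out:
  series: [-0.08, -0.018, 0, 0, 0, 0, -0.14, -0.032, 0, 0, 0, 0, -0.2, -0.045, 0, 0, 0, 0, -0.25, -0.057, 0, 0, 0, 0, -0.3, -0.068, 0, 0, 0, 0, -0.34, -0.077, 0, 0, 0, 0, -0.366, -0.083, 0, 0, 0, 0, -0.366, -0.083, 0, 0, 0, 0]

```text
clock: 19.45
position: [589.0, 120.9, 71.0]
tool_rot: [-0.0, 0.994, 0.111, 0.001]
ft_force: [6.8, 2.6, -4.1]
finger_gap: -0.001
grip_force: 4.2
```

Request:
carry_out:
  series: [-0.01, -0.0023, 0, 0, 0, 0, -0.01, -0.0023, 0, 0, 0, 0, -0.01, -0.0023, 0, 0, 0, 0]

```text
clock: 19.82
position: [588.8, 120.8, 71.2]
tool_rot: [-0.0, 0.994, 0.111, 0.003]
ft_force: [14.4, 5.8, -7.4]
finger_gap: 0.006
grip_force: 8.4
```

Request:
carry_out:
  series: [0.1, 0.0225, 0, 0, 0, 0, 0.2, 0.045, 0, 0, 0, 0, 0.3, 0.068, 0, 0, 0, 0, 0.376, 0.085, 0, 0, 0, 0, 0.376, 0.085, 0.2, 0, 0, 0, 0.376, 0.085, 0.45, 0, 0, 0, 0.376, 0.085, 0.6, 0, 0, 0, 0.376, 0.085, 0.6, 0, 0, 0]

```text
clock: 20.82
position: [661.8, 137.3, 193.1]
tool_rot: [-0.0, 0.994, 0.111, 0.002]
ft_force: [-0.2, -0.4, -0.5]
finger_gap: 0.003
grip_force: 0.0
```

```bash
cat > look.py <<'E'
from h import *; from fit import tr
import sys
np.set_printoptions(precision=1,suppress=True)
p=np.load('ej.npy');c,s_=np.cos(p[2]),np.sin(p[2]);own=lambda P:np.array([[c,s_],[-s_,c]])@(P[:2]-p[:2])
n=sys.argv[1]
for cam in ['top','side']:
    s=snap(cam,cam+n)
    for l in ['block0','dish','slide0_tab','slide1_tab','slide2_tab']:
        for d in env.spot_point(l,cam)[:4 if l in('block0','dish') else 1]: P=w(s,d['position']);print(cam,l,round(d['confidence'],2),P,'own',own(P))
a=cv2.imread(f'pics/top{n}.png')[150:300,130:380];b=cv2.imread(f'pics/side{n}.png')[150:300,250:500]
cv2.imwrite(f'pics/c{n}.png',np.vstack([cv2.resize(x,(500,300),interpolation=2) for x in(a,b)]))
print(env.state()['position'])
E
python3 look.py 5
```

```text
top block0 0.68 [ 600.  -431.9   -2.7] own [ -35.4 -601.6]
top block0 0.6 [460.4  90.1  19.3] own [-56.2 -61.6]
top block0 0.5 [447.9 148.2  15.2] own [-55.5  -2.1]
top dish 0.66 [ 450.7 -641.     2.8] own [-227.3 -772.5]
top dish 0.62 [ 214.6 -292.8    0.7] own [-380.5 -380.7]
top dish 0.56 [ 503.  -139.6   -1.8] own [ -65.4 -295.1]
top slide1_tab 0.24 [503.9 158.9  -1.9] own [ 1.5 -4.1]
top slide2_tab 0.55 [621.  128.9  65.6] own [109.  -59.3]
side block0 0.65 [474.4 281.1  47.9] own [ -0.3 121.6]
side block0 0.59 [447.6 150.3  19.5] own [-55.3  -0.1]
side block0 0.54 [433.  210.9  18.9] own [-56.2  62.3]
side block0 0.51 [444.8 149.4   8.6] own [-58.3  -0.3]
side dish 0.8 [ 211.1 -291.6   -0.9] own [-383.7 -378.7]
side dish 0.74 [ 456.  -632.6    4.1] own [-220.3 -765.4]
side dish 0.62 [ 506.6 -142.1   -1.6] own [ -62.4 -298.2]
side slide0_tab 0.57 [598.3 251.4  66. ] own [114.   65.3]
side slide1_tab 0.69 [615.9 188.6  65.4] own [117.3   0.1]
side slide2_tab 0.48 [624.8 128.5  67. ] own [112.7 -60.5]
[661.3 136.9 190.3]
```

View pics/c5.png

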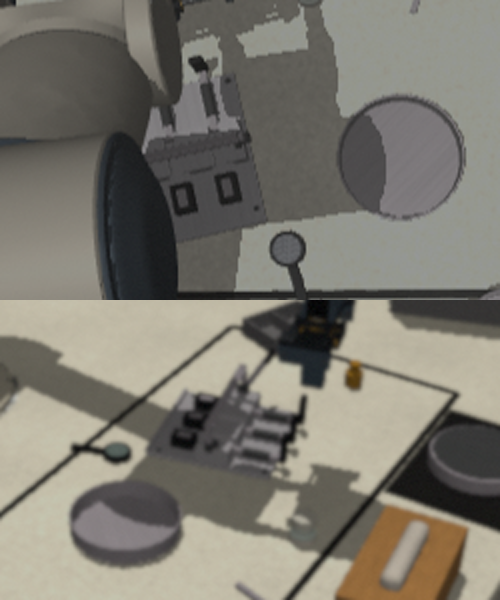

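All three blocks are out on the landing and the slides are home. The dish was knocked to about (505,-141). I'll pick up block2.

Request:
carry_out:
  series: [-0.3, -0.07, 0, 0, 0, 0, -0.6, -0.14, 0, 0, 0, 0, -0.9, -0.2, 0, 0, 0, 0, -1, -0.228, 0, 0, 0, 0, -1, -0.228, 0, 0, 0, 0]
  claw: 0.05
  newtons: 20

```text
clock: 22.05
position: [460.4, 91.2, 190.9]
tool_rot: [-0.0, 0.994, 0.111, 0.0]
ft_force: [0.9, 0.6, 0.7]
finger_gap: 0.511
grip_force: 0.0
```

Request:
carry_out:
  series: [-0.015, 0, -0.25, 0, 0, 0, -0.015, 0, -0.45, 0, 0, 0, -0.015, 0, -0.6, 0, 0, 0, -0.015, 0, -0.7, 0, 0, 0, -0.015, 0, -0.765, 0, 0, 0, -0.015, 0, -0.765, 0, 0, 0]

```text
clock: 22.8
position: [458.8, 91.4, 36.9]
tool_rot: [-0.0, 0.994, 0.111, -0.0]
ft_force: [-0.4, 0.4, 0.7]
finger_gap: 0.524
grip_force: 0.0
```

Request:
carry_out:
  series: [0, 0, 0, 0, 0, 0, 0, 0, 0, 0, 0, 0, 0, 0, 0, 0, 0, 0, 0, 0, 0, 0, 0, 0]
  claw: -1

```text
clock: 23.3
position: [458.8, 91.4, 38.1]
tool_rot: [0.0, 0.994, 0.111, 0.001]
ft_force: [-0.1, -0.2, 7.4]
finger_gap: 0.306
grip_force: 20.0
```

Request:
carry_out:
  series: [0, 0, 0.1, 0, 0, 0, 0, 0, 0.3, 0, 0, 0, 0, 0, 0.5, 0, 0, 0, 0.1, -0.25, 0.5, 0, 0, 0, 0.2, -0.5, 0.5, 0, 0, 0, 0.3, -0.75, 0.5, 0, 0, 0, 0.4, -1, 0.5, 0, 0, 0, 0.4, -1, 0.5, 0, 0, 0]

```text
clock: 24.3
position: [539.7, -111.9, 137.8]
tool_rot: [0.001, 0.994, 0.11, 0.001]
ft_force: [-0.2, 1.4, -1.0]
finger_gap: 0.304
grip_force: 20.0
```

```bash
cat > dish.py <<'E'
from h import *
np.set_printoptions(precision=1,suppress=True)
for cam in ['top','side']:
    s=snap(cam)
    for l in ('dish','block0'):
        for d in env.spot_point(l,cam)[:5]:
            P=w(s,d['position'])
            if abs(P[0]-500)<110 and abs(P[1])<280: print(cam,l,round(d['confidence'],2),P)
st=env.state();print(st['position'],st['grip_force'],st['finger_gap'])
E
python3 dish.py
```

```text
top dish 0.57 [ 501.6 -139.6   -5. ]
side dish 0.98 [ 501.7 -143.2   -3.7]
side block0 0.53 [433.  208.8  21.5]
side block0 0.47 [ 537.4 -109.1  116.2]
side block0 0.45 [450.8 147.1  16.8]
[ 537.9 -107.6  137.6] 19.999950528144836 0.3035564380018445
```

Request:
carry_out:
  series: [0.047, -0.11, 0, 0, 0, 0, 0.047, -0.11, -0.2, 0, 0, 0, 0.047, -0.11, -0.35, 0, 0, 0, 0.047, -0.11, -0.45, 0, 0, 0, 0.047, -0.11, -0.49, 0, 0, 0, 0.047, -0.11, -0.515, 0, 0, 0, 0.047, -0.11, -0.52, 0, 0, 0, 0.047, -0.11, -0.52, 0, 0, 0]

```text
clock: 25.6
position: [548.1, -130.8, 34.1]
tool_rot: [0.0, 0.994, 0.111, 0.0]
ft_force: [0.3, -0.3, -0.1]
finger_gap: 0.304
grip_force: 20.0
```

Request:
carry_out:
  series: [0, 0, -0.005, 0, 0, 0, 0, 0, -0.01, 0, 0, 0, 0, 0, -0.01, 0, 0, 0]

```text
clock: 25.98
position: [548.1, -130.7, 32.9]
tool_rot: [0.0, 0.994, 0.111, 0.001]
ft_force: [-5.3, 1.6, 23.6]
finger_gap: 0.307
grip_force: 20.0
```

Request:
carry_out:
  series: [0, 0, 0, 0, 0, 0, 0, 0, 0, 0, 0, 0, 0, 0, 0, 0, 0, 0]
  claw: -0.1

```text
clock: 26.35
position: [547.8, -130.6, 31.5]
tool_rot: [-0.0, 0.994, 0.111, -0.0]
ft_force: [0.0, 0.7, -0.1]
finger_gap: 0.451
grip_force: 0.0
```

Request:
carry_out:
  series: [0, 0, 0.1, 0, 0, 0, 0, 0, 0.3, 0, 0, 0, 0, 0, 0.5, 0, 0, 0, 0, 0, 0.5, 0, 0, 0]

```text
clock: 26.85
position: [549.3, -131.1, 134.1]
tool_rot: [0.001, 0.994, 0.111, 0.002]
ft_force: [-0.2, -0.2, 0.4]
finger_gap: 0.456
grip_force: 0.0
```

```bash
python3 dish.py
```

```text
top block0 0.44 [ 550.3 -130.9   11.2]
side dish 0.67 [ 504.8 -141.8    1.2]
side block0 0.65 [447.5 147.8  20.7]
side block0 0.46 [433.3 209.5  18.2]
[ 547.2 -130.4  130.5] 0.0 0.4491407429402382
```

Request:
carry_out:
  series: [-0.09, 0.25, 0, 0, 0, 0, -0.18, 0.5, 0, 0, 0, 0, -0.27, 0.75, 0, 0, 0, 0, -0.35, 0.95, 0, 0, 0, 0, -0.35, 0.95, 0, 0, 0, 0]
  claw: 0.05

```text
clock: 27.78
position: [476.1, 61.5, 130.9]
tool_rot: [-0.0, 0.994, 0.113, -0.001]
ft_force: [0.3, -0.0, 0.8]
finger_gap: 0.527
grip_force: 0.0
```

Request:
carry_out:
  series: [-0.08, 0.25, 0, 0, 0, 0, -0.165, 0.4525, 0, 0, 0, 0, -0.165, 0.4525, -0.1, 0, 0, 0, -0.165, 0.4525, -0.25, 0, 0, 0, -0.165, 0.4525, -0.38, 0, 0, 0, -0.165, 0.4525, -0.47, 0, 0, 0, -0.165, 0.4525, -0.47, 0, 0, 0]

```text
clock: 28.65
position: [444.4, 149.1, 36.3]
tool_rot: [0.0, 0.994, 0.111, -0.001]
ft_force: [-0.4, 0.2, -0.5]
finger_gap: 0.523
grip_force: 0.0
```

Request:
carry_out:
  series: [0, 0, 0, 0, 0, 0, 0, 0, 0, 0, 0, 0, 0, 0, 0, 0, 0, 0, 0, 0, 0, 0, 0, 0]
  claw: -1

```text
clock: 29.15
position: [445.2, 149.9, 38.1]
tool_rot: [0.0, 0.994, 0.111, 0.001]
ft_force: [0.4, -3.3, 8.1]
finger_gap: 0.303
grip_force: 20.0
```

Request:
carry_out:
  series: [0, 0, 0.1, 0, 0, 0, 0, 0, 0.3, 0, 0, 0, 0, 0, 0.5, 0, 0, 0, 0.05, -0.25, 0.5, 0, 0, 0, 0.1, -0.5, 0.5, 0, 0, 0, 0.15, -0.75, 0.5, 0, 0, 0, 0.2, -1, 0.5, 0, 0, 0, 0.2, -1, 0.5, 0, 0, 0]

```text
clock: 30.15
position: [485.6, -53.1, 137.9]
tool_rot: [0.0, 0.994, 0.11, 0.001]
ft_force: [-0.1, 0.7, -0.7]
finger_gap: 0.308
grip_force: 20.0
```

```bash
python3 dish.py
```

```text
top dish 0.98 [ 502.1 -139.9   -1.6]
top block0 0.62 [433.4 204.   18. ]
side dish 0.84 [ 499.7 -141.3    2.7]
side block0 0.53 [ 548.9 -129.1   15.5]
side block0 0.51 [431.4 209.   21.1]
side block0 0.41 [485.2 -51.9 118.1]
[484.5 -49.2 137.6] 20.000021159648895 0.30487774092548625
```

Request:
carry_out:
  series: [0.045, -0.23, 0, 0, 0, 0, 0.0875, -0.456, 0, 0, 0, 0, 0.0875, -0.456, -0.1, 0, 0, 0, 0.0875, -0.456, -0.25, 0, 0, 0, 0.0875, -0.456, -0.4, 0, 0, 0, 0.0875, -0.456, -0.48, 0, 0, 0, 0.0875, -0.456, -0.51, 0, 0, 0, 0.0875, -0.456, -0.52, 0, 0, 0]

```text
clock: 31.45
position: [502.6, -141.2, 33.8]
tool_rot: [0.0, 0.994, 0.112, 0.0]
ft_force: [0.1, 0.1, -0.1]
finger_gap: 0.304
grip_force: 20.0
```

Request:
carry_out:
  series: [0, 0, 0, 0, 0, 0, 0, 0, -0.005, 0, 0, 0]

```text
clock: 31.7
position: [502.6, -141.5, 33.1]
tool_rot: [0.0, 0.994, 0.111, 0.001]
ft_force: [0.1, -0.9, 11.8]
finger_gap: 0.299
grip_force: 20.0
```

Request:
carry_out:
  series: [0, 0, 0, 0, 0, 0, 0, 0, 0, 0, 0, 0, 0, 0, 0, 0, 0, 0]
  claw: -0.1

```text
clock: 32.08
position: [502.3, -141.3, 32.6]
tool_rot: [-0.0, 0.994, 0.111, 0.0]
ft_force: [-0.3, 0.9, -0.8]
finger_gap: 0.451
grip_force: 0.0
```

Request:
carry_out:
  series: [0, 0, 0.1, 0, 0, 0, 0, 0, 0.3, 0, 0, 0, 0, 0, 0.5, 0, 0, 0, 0, 0, 0.5, 0, 0, 0]

```text
clock: 32.58
position: [503.7, -141.9, 135.1]
tool_rot: [0.001, 0.994, 0.111, 0.002]
ft_force: [-0.1, -0.0, -0.3]
finger_gap: 0.451
grip_force: 0.0
```

```bash
python3 dish.py
```

```text
top dish 0.75 [ 503.5 -140.4   -5.3]
top block0 0.46 [ 500.9 -139.9    8.4]
side dish 0.89 [ 500.3 -142.9    3.2]
side block0 0.67 [ 547.9 -129.3   16.2]
side block0 0.52 [ 504.8 -142.8   15.2]
side block0 0.42 [432.1 211.8  18.9]
[ 501.7 -141.1  131.5] 0.0 0.4474681951362978
```

Request:
carry_out:
  series: [-0.05, 0.25, 0, 0, 0, 0, -0.1, 0.5, 0, 0, 0, 0, -0.15, 0.75, 0, 0, 0, 0, -0.2, 0.95, 0, 0, 0, 0]
  claw: 0.05

```text
clock: 33.38
position: [461.4, 50.3, 131.9]
tool_rot: [-0.0, 0.994, 0.112, -0.001]
ft_force: [0.4, 0.7, 0.3]
finger_gap: 0.523
grip_force: 0.0
```

Request:
carry_out:
  series: [-0.04, 0.25, 0, 0, 0, 0, -0.1, 0.5, 0, 0, 0, 0, -0.154, 0.8, 0, 0, 0, 0, -0.154, 0.8, 0, 0, 0, 0, -0.154, 0.8, -0.2, 0, 0, 0, -0.154, 0.8, -0.38, 0, 0, 0, -0.154, 0.8, -0.475, 0, 0, 0, -0.154, 0.8, -0.475, 0, 0, 0]

```text
clock: 34.38
position: [430.6, 207.6, 36.1]
tool_rot: [0.0, 0.994, 0.111, -0.002]
ft_force: [-0.1, 0.3, 0.1]
finger_gap: 0.529
grip_force: 0.0
```

Request:
carry_out:
  series: [0, 0, 0, 0, 0, 0, 0, 0, 0, 0, 0, 0, 0, 0, 0, 0, 0, 0, 0, 0, 0, 0, 0, 0]
  claw: -1

```text
clock: 34.88
position: [432.0, 208.7, 38.3]
tool_rot: [-0.0, 0.994, 0.111, 0.001]
ft_force: [0.4, -2.3, 7.8]
finger_gap: 0.306
grip_force: 20.0
```

Request:
carry_out:
  series: [0, 0, 0.1, 0, 0, 0, 0, 0, 0.3, 0, 0, 0, 0, 0, 0.5, 0, 0, 0, 0.06, -0.25, 0.5, 0, 0, 0, 0.1, -0.5, 0.5, 0, 0, 0, 0.13, -0.75, 0.5, 0, 0, 0, 0.15, -1, 0.5, 0, 0, 0, 0.15, -1, 0.5, 0, 0, 0]

```text
clock: 35.88
position: [461.9, 5.9, 138.0]
tool_rot: [0.0, 0.994, 0.109, 0.001]
ft_force: [-0.5, 0.0, -0.3]
finger_gap: 0.305
grip_force: 20.0
```

```bash
python3 dish.py
```

```text
top dish 0.62 [502.8 155.9  -0.1]
top block0 0.71 [ 551.2 -130.7   15.2]
top block0 0.48 [ 502.9 -143.3   12.5]
side dish 0.62 [ 506.4 -142.7   -0.3]
side dish 0.24 [445.4 150.1   8.7]
side block0 0.63 [ 546.4 -132.7   15.5]
side block0 0.58 [ 502.1 -140.3   16.3]
side block0 0.46 [459.2  11.7 119.8]
[461.3   9.7 137.6] 19.999980926513672 0.30471513059251437
```

Request:
carry_out:
  series: [-0.005, -0.25, 0, 0, 0, 0, -0.01, -0.5, 0, 0, 0, 0, -0.02, -0.8, 0, 0, 0, 0, -0.02, -0.8, 0, 0, 0, 0, -0.02, -0.8, -0.2, 0, 0, 0, -0.02, -0.8, -0.38, 0, 0, 0, -0.02, -0.8, -0.47, 0, 0, 0, -0.02, -0.8, -0.5, 0, 0, 0]

```text
clock: 37.17
position: [457.1, -149.9, 36.7]
tool_rot: [-0.001, 0.994, 0.112, -0.001]
ft_force: [0.2, -0.5, 0.4]
finger_gap: 0.305
grip_force: 20.0
```

Request:
carry_out:
  series: [0, 0, -0.01, 0, 0, 0, 0, 0, -0.02, 0, 0, 0, 0, 0, -0.024, 0, 0, 0]

```text
clock: 37.55
position: [457.8, -151.4, 33.2]
tool_rot: [0.0, 0.994, 0.111, 0.0]
ft_force: [-3.1, 3.5, 25.5]
finger_gap: 0.304
grip_force: 20.0
```

Request:
carry_out:
  series: [0, 0, 0, 0, 0, 0, 0, 0, 0, 0, 0, 0, 0, 0, 0, 0, 0, 0]
  claw: -0.1

```text
clock: 37.92
position: [457.5, -151.4, 32.8]
tool_rot: [0.0, 0.994, 0.111, 0.0]
ft_force: [-0.4, 0.4, -0.2]
finger_gap: 0.454
grip_force: 0.0
```

Request:
carry_out:
  series: [0, 0, 0.1, 0, 0, 0, 0, 0, 0.3, 0, 0, 0, 0, 0, 0.6, 0, 0, 0, 0, 0, 0.75, 0, 0, 0, 0, 0.25, 0.85, 0, 0, 0, 0, 0.5, 0.85, 0, 0, 0, 0, 0.75, 0.85, 0, 0, 0, 0, 1, 0.85, 0, 0, 0]

```text
clock: 38.92
position: [457.2, 50.2, 202.9]
tool_rot: [0.0, 0.994, 0.111, 0.0]
ft_force: [0.8, -1.5, -0.2]
finger_gap: 0.452
grip_force: 0.0
```

```bash
python3 look.py 6
```

```text
top block0 0.66 [ 459.6 -153.5   13.7] own [-110.8 -298.9]
top block0 0.66 [ 501.7 -141.1   12.9] own [ -67.  -296.2]
top block0 0.61 [ 547.1 -129.7   14.4] own [ -20.2 -295.1]
top dish 0.98 [ 501.6 -139.2   -0.6] own [ -66.7 -294.4]
top dish 0.91 [ 451.5 -640.5    0.6] own [-226.4 -772.1]
top dish 0.7 [ 213.3 -295.4   -0.1] own [-382.4 -382.9]
top slide1_tab 0.51 [ 502.7 -143.3   10. ] own [ -66.5 -298.5]
side block0 0.69 [ 459.6 -151.2   14.9] own [-110.3 -296.7]
side block0 0.46 [ 504.4 -145.6   17. ] own [ -65.4 -301.2]
side dish 0.94 [ 503.  -143.3    0.4] own [ -66.2 -298.6]
side dish 0.92 [ 456.3 -634.     1.9] own [-220.3 -766.9]
side dish 0.55 [ 209.9 -288.8   -2.3] own [-384.2 -375.8]
side dish 0.44 [445.8 147.7   9.6] own [-57.7  -2.2]
side slide0_tab 0.71 [600.7 248.4  68.6] own [115.7  61.8]
side slide1_tab 0.59 [612.9 189.5  66.5] own [114.6   1.7]
side slide2_tab 0.51 [622.6 129.1  70.4] own [110.6 -59.4]
[457.5  48.1 202.7]
```

View pics/c6.png

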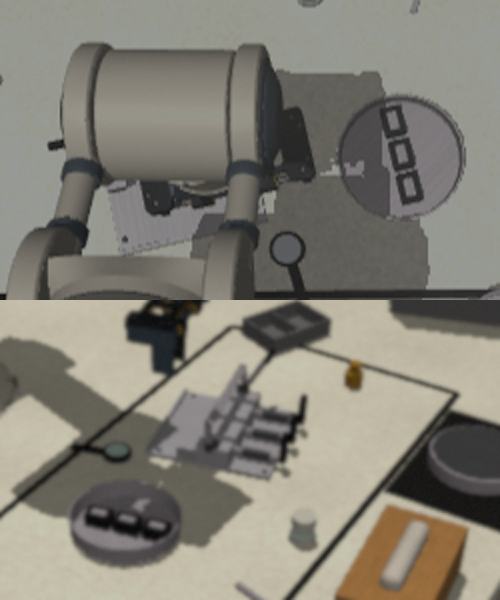

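All three blocks lie flat in the dish, in one row at crop px (394,120), (401,155) and (409,187). Now I'll go back to the lever.

Request:
carry_out:
  series: [0.05, 0.25, 0, 0, 0, 0.08, 0.1, 0.5, 0, 0, 0, 0.16, 0.15, 0.75, 0, 0, 0, 0.25, 0.2, 1, 0, 0, 0, 0.33, 0.2, 1, 0, 0, 0, 0.375, 0.2, 1, 0, 0, 0, 0.375]
  claw: 0.2

```text
clock: 40.28
position: [497.4, 248.7, 202.5]
tool_rot: [-0.0, 0.876, 0.483, -0.0]
ft_force: [1.0, -0.7, -0.5]
finger_gap: 0.603
grip_force: 0.0
```

Request:
carry_out:
  series: [0.0625, 0.232, 0, 0, 0, 0.08, 0.0625, 0.232, 0, 0, 0, 0.16, 0.0625, 0.232, 0, 0, 0, 0.25, 0.0625, 0.232, 0, 0, 0, 0.33, 0.0625, 0.232, 0, 0, 0, 0.375, 0.0625, 0.232, 0, 0, 0, 0.375]

```text
clock: 41.02
position: [510.1, 294.2, 202.8]
tool_rot: [-0.0, 0.625, 0.78, -0.0]
ft_force: [0.4, 0.8, -0.4]
finger_gap: 0.599
grip_force: 0.0
```

Request:
carry_out:
  series: [0, 0, -0.15, 0, 0, 0, 0, 0, -0.3, 0, 0, 0, 0, 0, -0.43, 0, 0, 0, 0, 0, -0.51, 0, 0, 0, 0, 0, -0.51, 0, 0, 0]

```text
clock: 41.65
position: [509.6, 294.6, 100.0]
tool_rot: [-0.0, 0.625, 0.781, -0.001]
ft_force: [-0.1, -0.2, 0.0]
finger_gap: 0.599
grip_force: 0.0
```

Request:
carry_out:
  series: [0, 0, 0, 0, 0, 0, 0, 0, 0, 0, 0, 0, 0, 0, 0, 0, 0, 0, 0, 0, 0, 0, 0, 0, 0, 0, 0, 0, 0, 0]
  claw: -1
  newtons: 30

```text
clock: 42.28
position: [509.7, 295.1, 100.7]
tool_rot: [-0.0, 0.624, 0.781, -0.0]
ft_force: [-2.0, -0.2, 1.1]
finger_gap: 0.118
grip_force: 30.0
```

Request:
carry_out:
  series: [-0.048, -0.011, 0.028, 0, 0, 0, -0.1, -0.023, 0.0475, 0, 0, 0, -0.155, -0.035, 0.057, 0, 0, 0, -0.211, -0.048, 0.0565, 0, 0, 0, -0.265, -0.06, 0.046, 0, 0, 0, -0.317, -0.072, 0.0265, 0, 0, 0, -0.365, -0.083, -0.0025, 0, 0, 0, -0.408, -0.092, -0.04, 0, 0, 0]

```text
clock: 43.28
position: [429.8, 277.4, 93.6]
tool_rot: [0.001, 0.624, 0.781, 0.002]
ft_force: [6.6, 1.4, 5.2]
finger_gap: 0.124
grip_force: 30.0
```

Request:
carry_out:
  series: [0, 0, 0, 0, 0, 0, -0.035, -0.008, -0.044, 0, 0, 0, -0.062, -0.014, -0.0935, 0, 0, 0, -0.081, -0.018, -0.1475, 0, 0, 0, -0.09, -0.0205, -0.2035, 0, 0, 0, -0.09, -0.0205, -0.22, 0, 0, 0, -0.09, -0.0205, -0.22, 0, 0, 0]

```text
clock: 44.15
position: [411.1, 273.1, 49.2]
tool_rot: [0.0, 0.624, 0.781, 0.001]
ft_force: [1.0, 3.7, 4.1]
finger_gap: 0.124
grip_force: 30.0
```

Request:
carry_out:
  series: [0, 0, -0.02, 0, 0, 0, 0, 0, -0.04, 0, 0, 0, 0, 0, -0.04, 0, 0, 0]

```text
clock: 44.52
position: [411.2, 273.3, 42.2]
tool_rot: [0.001, 0.624, 0.781, 0.002]
ft_force: [-3.4, 2.8, 30.7]
finger_gap: 0.12
grip_force: 30.0
```

```bash
python3 - <<'E'
from h import *
np.set_printoptions(precision=1,suppress=True)
for cam in('side','top'):
  s=snap(cam)
  for d in env.spot_point('lever_grip',cam)[:2]: print(cam,d['confidence'],w(s,d['position']))
E
```

```text
side 0.45 [414.  270.1  47.6]
top 0.65 [409.3 269.   44.4]
```

Request:
carry_out:
  series: [0, 0, 0, 0, 0, 0, 0, 0, 0, 0, 0, 0, 0, 0, 0, 0, 0, 0, 0, 0, 0, 0, 0, 0]
  claw: 0.2

```text
clock: 45.22
position: [410.2, 272.5, 40.6]
tool_rot: [-0.0, 0.624, 0.781, -0.0]
ft_force: [0.2, 0.4, -0.4]
finger_gap: 0.533
grip_force: 0.0
```

Request:
carry_out:
  series: [0, 0, 0.2, 0, 0, 0, 0, 0, 0.4, 0, 0, 0, 0, 0, 0.6, 0, 0, 0, 0, 0, 0.8, 0, 0, 0, 0, 0, 1, 0, 0, 0, 0, 0, 1, 0, 0, 0]

```text
clock: 45.98
position: [411.6, 273.1, 243.2]
tool_rot: [0.001, 0.624, 0.781, 0.002]
ft_force: [0.0, 0.8, -0.4]
finger_gap: 0.598
grip_force: 0.0
```

```bash
python3 look.py 7; python3 - <<'E'
from h import *
np.set_printoptions(precision=1,suppress=True)
for cam in('side','top'):
  s=snap(cam)
  for l in ('lever_grip','jar','loupe','vial','weight'):
    for d in env.spot_point(l,cam)[:1]: print(cam,l,d['confidence'],w(s,d['position']))
E
```

```text
top block0 0.74 [ 504.1 -142.2    9.3] own [ -64.9 -297.8]
top block0 0.57 [ 547.9 -131.4   13.8] own [ -19.8 -296.9]
top block0 0.46 [ 459.6 -152.3   13. ] own [-110.6 -297.8]
top dish 0.83 [ 212.8 -295.1   -3. ] own [-382.8 -382.6]
top dish 0.77 [ 503.3 -138.7   -2.8] own [ -64.9 -294.3]
top dish 0.59 [ 451.9 -638.7    3.2] own [-225.5 -770.5]
top slide0_tab 0.65 [595.  243.4  63.8] own [109.   58.2]
top slide1_tab 0.49 [610.  189.9  67.3] own [111.7   2.6]
top slide2_tab 0.7 [620.5 130.2  67.2] own [108.8 -57.9]
side block0 0.69 [ 506.1 -141.    15.8] own [ -62.6 -297.1]
side block0 0.66 [ 458.7 -151.    12.5] own [-111.1 -296.4]
side dish 0.64 [ 212.7 -293.3   -1.7] own [-382.5 -380.8]
side dish 0.58 [ 502.8 -141.3   -0.2] own [ -66.  -296.7]
side dish 0.57 [ 456.9 -632.7    0.4] own [-219.4 -765.8]
side dish 0.16 [499.7 166.5  -0.6] own [-1.   4.3]
side slide0_tab 0.75 [380.7  15.5  -0.7] own [-150.4 -116.7]
side slide1_tab 0.7 [617.5 189.1  65.2] own [118.9   0.3]
side slide2_tab 0.5 [626.1 130.   70.9] own [114.3 -59.3]
[410.3 272.5 240.5]
side lever_grip 0.65 [414.7 270.5  48.4]
side jar 0.8 [733.5 -15.3  -3.5]
side loupe 0.66 [380.9  11.3   2. ]
side vial 0.49 [ 600.2 -426.9    3.9]
side weight 0.42 [611.4 427.1   1.8]
top lever_grip 0.67 [411.  266.8  45.3]
top jar 0.56 [607.8 435.   -0.8]
top loupe 0.62 [381.    9.1  -3.6]
top vial 0.71 [ 596.7 -430.5   -0.6]
top weight 0.7 [606.6 432.7  -2.3]
```

View pics/c7.png

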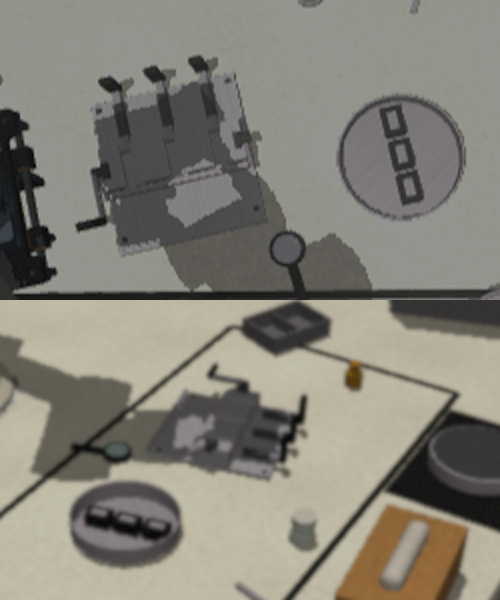

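The lever is down (grip at crop px (90,225), as at the start). The three slides are home, the three blocks are in the dish, and the bystanders haven't moved. I'm handing the job in.

```bash
python3 -c "
from rig import env
print(env.close_job())"
```

```text
the job is handed in; nothing more can be done
None
```

Job handed in: all three blocks are lying flat, side by side, in the grey dish, the gate lever is fully down again, the slides are sprung back, and the other things on the bench are where they were.

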